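Prop a drying cabinet's door ajar on its casement stay

ROBOT

A 6-joint arm with a two-finger parallel gripper is mounted at the origin on the work surface. World frame = base frame: x ahead of the robot, y to its left, z up, the work surface at z = 0. Lengths are in m, angles in rad, forces in N, time in s.
With the tool pointing down it reaches from about 0.375 to 0.975 m from the base axis. Payload 3.8 kg.
Tool frame: the origin (TCP) lies on the centre line of the jaws, within the pads' length; the fingertips stand 25 mm ahead of it and the grasp point (between the pads) lies 6 mm ahead of it; y points along the fingers, z is the direction in which the jaws open and shut, and the axes are right-handed (so a half turn about y gives the same grasp; the last joint's range is limited). The gripper opens to 85 mm and grips with 20 to 120 N. Pads are 22 mm wide; open, the fingers measure 114 mm over their backs; the gripper's body (76 mm by 85 mm) begins 54 mm behind the grasp point. The pads swing forward as they close: fully open they stand 13 mm farther back than shut.
Start: joints at [1.265, 0.264, 1.604, -0, 1.274, -0.037], TCP at [0.179, 0.651, 0.256] pointing down, gripper open.
Joint ranges: [-2.63, 2.63], [-0.94, 2.18], [0.31, 2.57], [-1.31, 4.45], [0, 2.66], [-2.55, 2.55]. Speed limits (rad/s): [2.57, 2.57, 3.14, 3.14, 3.14, 3.14].

INTERFACE

Orientations are given as a rotation vector (axis times angle).
In Python, from workcell import bot gives the robot as it stands.
- The arm moves only by the shell command python3 -m jog 'ROWS' [FORCE]. ROWS is JSON, a list of rows, each a list of 5 numbers: the shift along the world's x, y, z in mm, then the turn about the world's z in degrees, then the finger opening in mm, from 0 to 85.4. A call has exactly 10 rows; each row is the pose to reach, as a shift and turn from the pose commanded when the call began; what a row does not reach only later rows make up. A row lasts 1/8 s, in which the tool goes at most 62.5 mm and 10.7 degrees, less where a joint would pass 70% of its speed; a pose out of reach is approached as far as the arm can. A call with a gripper value outside its range is refused whole. The fingers move at their own pace and stop on an object; FORCE is the grip in N (left out, the last holds). Time passes only in rows, so rows that repeat a pose let the fingers close, or fill a call up. It gives the time, the measured TCP pose, the force and the opening at its end, in the units of the state.
- bot.read_state(): the state, without advancing time (a new reading comes with each control period).
- bot.read_camera(name): name is "scene" or "side" or "wrist"; returns a dict with "pixels" (480x640x3 uint8, red, green, blue), "fx", "fy", "cx", "cy" (pixels), "R" (3x3) and "t" (3): a world point X has camera coordinates R X + t. Camera axes: x right, y down, z forward; pixel columns grow to the right and rows downward; lengths in m; the calibration is good to about 2 mm. The wrist camera is an equidistant fisheye: a pixel r from the principal point sees the ray r / f radians off the axis. A picture is of the moment at which its call begins. There is no depth.
- bot.finish_job(): hands the job in, once; it reports no verdict.
The state is a dict: "time": time; "q": joint angles; "joint_vel": joint speeds; "joint_torque": joint torques, N m; "tool_pos": TCP position; "tcp_rot": TCP orientation; "wrist_force": force on the tool from outside, world axes, zero at the start; "torque": the same for the moment, N m; "width": opening from 0.0 (shut) to 1.0 (fully open).
Only numpy, scipy, OpenCV 4.12 (cv2) and the standard library are available. Lean on these libraries where they do the work, as an engineer would, in place of code of your own. Each camera call takes 0.05 s, during which the arm holds its last target.

TASK

The vial drying cabinet needs airing: lift its brass stay bar by the black knob, draw the spring-closed door open with it, and drop the middle one of its three holes over the steel peg on the cabinet's top, so that the bar lies down flat, fully home on the peg, and holds the door open when you let go. Feel for the peg gently, without forcing the bar down on it, and do not disturb the bottles, jars and beaker standing about.

Things in the scene. Friction and masses are not known exactly. Their poses are not given: they have to be found in the camera images.
- cabinet: white bench-top drying cabinet, fixed, 240 mm deep (x) x 300 wide (y) x 220 high (z), front with the clear door to its -x, clear sides; origin at the centre of its underside. Its top is flat at z = 220 mm
- door (a joint): angle of the cabinet's door (rad): 0 shut, grows as it opens to the cabinet's -x side, up to 1.5. Its upright hinge axis lies at x = -121 mm, y = +142 mm of the cabinet's frame; the door reaches 284 mm from it (to -y when shut), 16 mm thick, in front of that line. A spring closer pulls it shut with about 0.45 N m: it swings shut when let go
- stay_bar: flat brass stay bar, 20 mm wide, 4 thick; origin on its pivot, x along the bar to its knob, z up. It can be lifted 0.6 rad about the pivot; a stop in the bracket keeps it level when down, its underside then 5 mm above the cabinet's top. Starts down and loose, off the peg, door shut. Three through holes of 10 mm diameter, 105, 145 and 185 mm from the pivot; its end is at 223 mm
- pivot (a point): the bar's pivot, on the door's top edge, 227 mm above the table: 220 mm from the door's hinge axis towards the free edge and 8 mm in front of that line (door shut: x = -129 mm, y = -78 mm of the cabinet's frame)
- stay_swivel (a joint): swing of the bar about the vertical through its pivot (rad), measured against the door: 0 square to the door, pointing back over the cabinet; grows anticlockwise from above; 1.2 either way, nearly free. The bar's heading is the cabinet's yaw minus the door angle plus this
- knob (a point): middle of the black knob, which stands up from the bar 208 mm from the pivot: an upright cylinder 18 mm in diameter and 34 mm tall; this point is half-way up it, 29 mm above the pivot's level when the bar is down. The knob's foot is 8 mm above the bar. It is fixed to the bar and tilts with it
- hole (a point): centre, on the bar's underside, of the middle hole, 145 mm from the pivot
- peg_plate: slotted steel plate fixed on the cabinet's top at x = -75, y = -45 mm of its frame, axes as the cabinet's; 76 (x) x 26 x 4 mm; origin under its centre. A firm upright peg, 8 mm diameter, flat end slightly bevelled, its top 19 mm above this origin, is clamped in the slot anywhere within 15 mm of the centre along x (0 in y): not measured, to be seen or felt. The middle hole on it: door at 0.33 to 0.53 rad, bar 1 mm above the plate
- jar_a: loose white jar with blue cap, 86 mm in diameter, 126 mm tall, on the bench; origin at its underside
- jar_b: loose white jar with blue cap, the twin of jar_a; origin at its underside
- amber_a: loose amber dropper bottle, 40 mm in diameter, 95 mm tall, on the bench; origin at its underside
- amber_b: loose amber dropper bottle, 34 mm in diameter, 80 mm tall, on the bench; origin at its underside
- blue_vial: loose blue bottle, 32 mm in diameter, 100 mm tall, on the bench; origin at its underside
- beaker: loose glass beaker, 66 mm in diameter, 85 mm tall, on the bench; origin at its underside
- amber_top: loose amber dropper bottle, 38 mm in diameter, 85 mm tall, standing on the cabinet's top; origin at its underside

How it is judged:
By the outcome, as a careful person would: the job done as asked, in the order asked, and still so for the second after the job is handed in, with the robot touching nothing.
It also fails if it takes over 64 s, if anything falls off the work surface, if the arm or the gripper's body presses on something with over 40 N, if the wrist force passes 120 N, or if a joint passes its speed limit or range.

## Working session

There is one attempt and no reset: what is moved stays moved. The work goes in short steps, Python scripts to look and compute and a shell command to move; the robot and the scene stay as the last step left them, time stands still between calls to the robot, and variables do not carry over. Pictures are saved under pics/ and viewed, and the job is handed in when it is done.

```bash
ls; mkdir -p pics
cat > h.py <<'E'
from workcell import bot
import numpy as np, cv2
def cam(n,fn=None):
    c=bot.read_camera(n); c['R']=np.array(c['R']);c['t']=np.array(c['t'])
    if fn: cv2.imwrite('pics/'+fn,np.array(c['pixels'])[:,:,::-1])
    return c
def ray(c,u,v,fish=False):
    x=(u-c['cx'])/c['fx'];y=(v-c['cy'])/c['fy']
    if fish:
        r=np.hypot(x,y); d=np.array([np.sin(r)*x/max(r,1e-9),np.sin(r)*y/max(r,1e-9),np.cos(r)])
    else: d=np.array([x,y,1.])
    d=c['R'].T@d; return -c['R'].T@c['t'], d/np.linalg.norm(d)
def plane(c,u,v,z,fish=False):
    o,d=ray(c,u,v,fish); return o+d*(z-o[2])/d[2]
def proj(c,X,fish=False):
    p=c['R']@np.array(X)+c['t']
    if fish:
        r=np.hypot(p[0],p[1]);th=np.arctan2(r,p[2]);return c['cx']+c['fx']*th*p[0]/r, c['cy']+c['fy']*th*p[1]/r
    return c['cx']+c['fx']*p[0]/p[2], c['cy']+c['fy']*p[1]/p[2]
E
python3 - <<'E'
from h import *
for n in ['scene','side','wrist']:
    c=cam(n,n+'0.png'); print(n,c['fx'],c['cx'],c['cy'],(-c['R'].T@c['t']).round(3),c['R'][2].round(3))
s=bot.read_state();print(s)
E
```

```text
pics
scene 476.8042056942967 312.8105805416674 236.06880200381372 [ 1.286 -0.034  0.768] [-0.782 -0.037 -0.623]
side 599.1718191336099 322.82163119942874 238.27202610806202 [-0.159 -1.034  0.859] [ 0.523  0.688 -0.504]
wrist 371.64829954431775 318.550608116886 240.05841832849714 [0.116 0.668 0.374] [ 0.25  -0.071 -0.966]
{'time': 0.15, 'q': array([ 1.26509584e+00,  2.64588552e-01,  1.60502553e+00, -3.43758830e-05,
        1.27371520e+00, -3.69102387e-02]), 'joint_vel': array([ 0.00013037, -0.00125774, -0.0035925 , -0.00175992, -0.00198392,
       -0.00113803]), 'joint_torque': array([ 3.96573078e-04, -5.15902412e+01, -3.67960131e+01,  8.93868616e-06,
        8.08124780e-03, -1.26522571e-05]), 'tool_pos': array([0.17912168, 0.65027086, 0.25526109]), 'tcp_rot': array([-1.5621984 ,  0.21124192, -0.21082664]), 'wrist_force': array([-0.35123364,  0.89454047, -1.19365707]), 'torque': array([-0.00978807, -0.02149877, -0.05396367]), 'width': 1.00089208483815}
```

View pics/scene0.png

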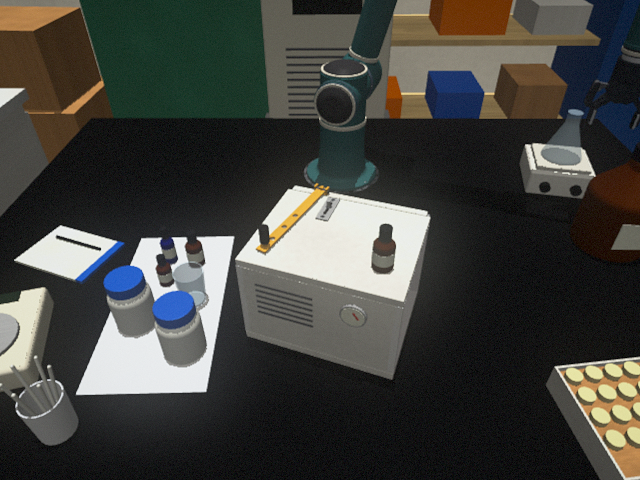

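View pics/side0.png

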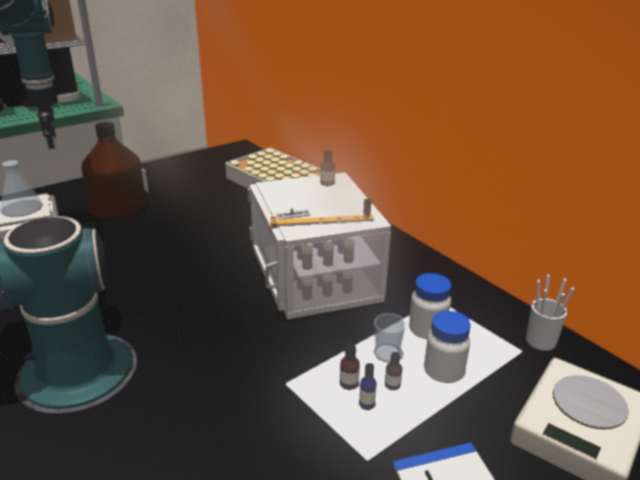

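View pics/wrist0.png

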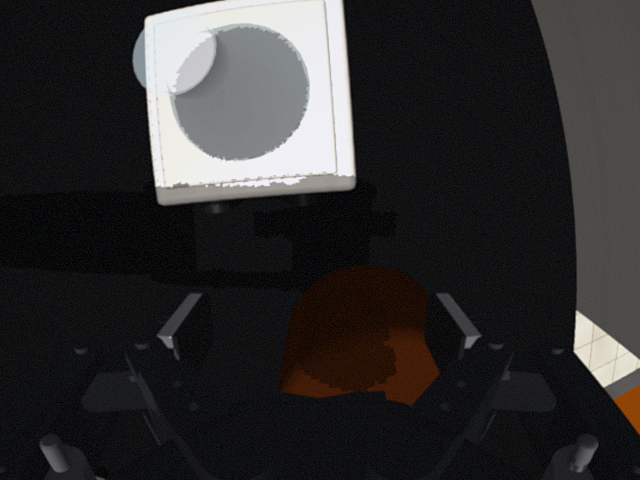

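Run:
```python
import cv2
a=cv2.imread('pics/scene0.png')[175:325,225:445]
cv2.imwrite('pics/sc1.png',cv2.resize(a,None,fx=3.6,fy=3.6,interpolation=cv2.INTER_CUBIC))
a=cv2.imread('pics/side0.png')[145:320,235:400]
cv2.imwrite('pics/sd1.png',cv2.resize(a,None,fx=3.4,fy=3.4,interpolation=cv2.INTER_CUBIC))
```

```text
(no output)
```

View pics/sc1.png

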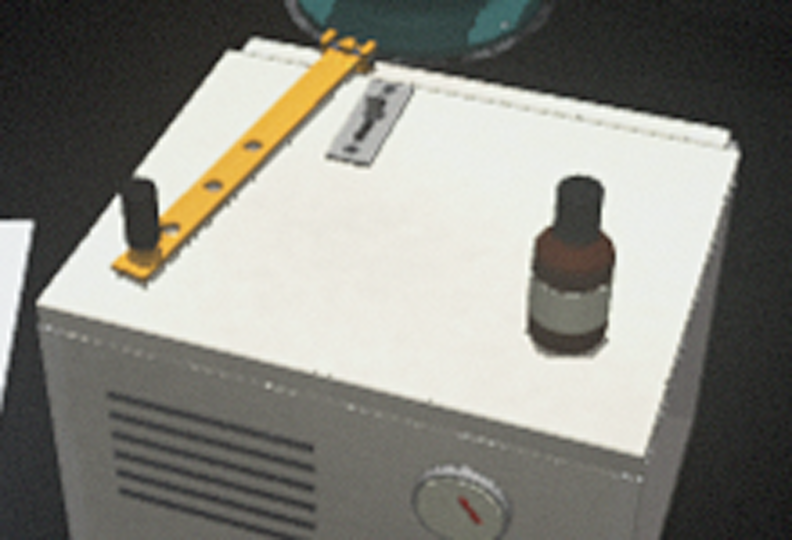

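View pics/sd1.png

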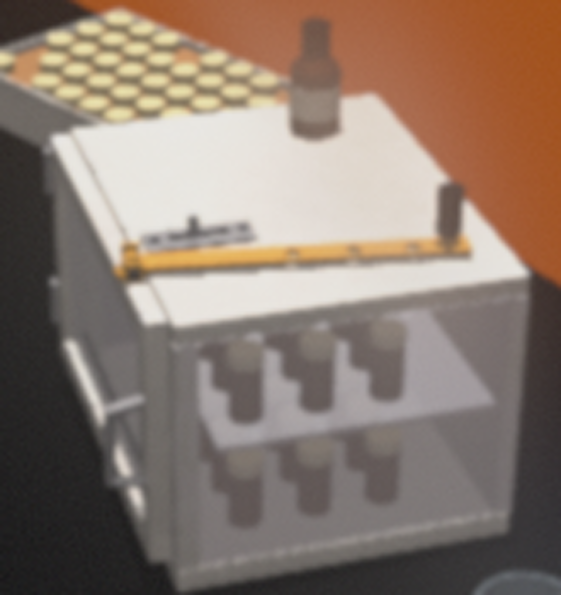

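```bash
cat > m1.py <<'E'
from h import *
from scipy.optimize import least_squares
c=cam('scene');s=cam('side')
S=lambda u,v:(225+(u+.5)/3.6-.5,175+(v+.5)/3.6-.5)
D=lambda u,v:(235+(u+.5)/3.4-.5,145+(v+.5)/3.4-.5)
def tri(a,b):
    o1,d1=ray(c,*a);o2,d2=ray(s,*b)
    A=np.stack([d1,-d2],1);t=np.linalg.lstsq(A,o2-o1,rcond=None)[0]
    p,q=o1+d1*t[0],o2+d2*t[1];return (p+q)/2,np.linalg.norm(p-q)
for n,a in dict(bl=(38,302),br=(643,457),fr=(738,150)).items(): print('scene',n,plane(c,*S(*a),.22).round(4))
for n,a in dict(bl=(527,272),br=(375,95),fl=(172,325),fr=(75,130)).items(): print('side',n,plane(s,*D(*a),.22).round(4))
print('knobtop',tri(S(140,182),D(451,187)))
print('knob on plane', plane(c,*S(140,182),.273),plane(s,*D(451,187),.273))
print('pegtop',tri(S(377,98),D(194,218)),plane(c,*S(377,98),.239),plane(s,*D(194,218),.239))
print('pivot',plane(c,*S(348,50),.229),plane(s,*D(130,262),.229))
print('hole2',plane(c,*S(212,185),.229),plane(s,*D(354,250),.229))
for n,a in dict(p1=(328,155),p2=(372,165),p3=(412,84),p4=(377,78)).items(): print('plate',n,plane(c,*S(*a),.224))
E
python3 m1.py
```

```text
scene bl [ 0.6631 -0.1999  0.22  ]
scene br [0.7604 0.0813 0.22  ]
scene fr [0.5327 0.1578 0.22  ]
side bl [ 0.6607 -0.1971  0.22  ]
side br [0.7544 0.0798 0.22  ]
side fl [ 0.434  -0.1218  0.22  ]
side fr [0.5323 0.1556 0.22  ]
knobtop (array([ 0.63237004, -0.14978565,  0.27039287]), np.float64(0.0002631292321034001))
knob on plane [ 0.63565098 -0.14909682  0.273     ] [ 0.62884507 -0.1538878   0.273     ]
pegtop (array([ 0.50856319, -0.0363736 ,  0.23575201]), np.float64(0.0005068948095331699)) [ 0.51363875 -0.03652718  0.239     ] [ 0.50514174 -0.04115367  0.239     ]
pivot [ 0.45042209 -0.05365643  0.229     ] [ 0.44774499 -0.05252786  0.229     ]
hole2 [ 0.57985264 -0.12154213  0.229     ] [ 0.57618759 -0.12199641  0.229     ]
plate p1 [ 0.54590733 -0.06238054  0.224     ]
plate p2 [ 0.55451811 -0.03876354  0.224     ]
plate p3 [ 0.47751831 -0.0169328   0.224     ]
plate p4 [ 0.47168364 -0.03674932  0.224     ]
```

```bash
cat > geo.py <<'E'
import numpy as np
C=np.array([.5965,-.0208]);YAW=-0.33
def fr(x,y,yaw=None,c=None):
    yaw=YAW if yaw is None else yaw; c=C if c is None else c
    return c+np.array([np.cos(yaw)*x-np.sin(yaw)*y,np.sin(yaw)*x+np.cos(yaw)*y])
H=fr(-.121,.142)
def piv(th):
    # door opens to -x: heading of cabinet yaw - th (clockwise from above)
    return fr(-.008,-.220,YAW-th,H)
def knob(th,sw,a,g=0.):
    h=YAW-th+sw; r=.208*np.cos(a)-(.029+g)*np.sin(a); z=.227+.208*np.sin(a)+(.029+g)*np.cos(a)
    p=piv(th); return np.array([p[0]+r*np.cos(h),p[1]+r*np.sin(h),z]),h
def hole(th,sw,a,d=.145):
    h=YAW-th+sw;r=d*np.cos(a)+.002*np.sin(a);p=piv(th);return np.array([p[0]+r*np.cos(h),p[1]+r*np.sin(h),.227+d*np.sin(a)-.002*np.cos(a)])
def solve(P,d=.145):
    from scipy.optimize import brentq
    th=brentq(lambda t:np.linalg.norm(P-piv(t))-d,0,1.0)
    v=P-piv(th);return th,np.arctan2(v[1],v[0])-YAW+th
E
python3 - <<'E'
from h import *; from geo import *
from scipy.optimize import least_squares
from scipy.spatial.transform import Rotation as Ro
pts=np.array([[.662,-.1985],[.7575,.0805],[.5325,.1567],[.434,-.1218]])
m=np.array([[.12,-.15],[.12,.15],[-.12,.15],[-.12,-.15]])
f=lambda x:np.concatenate([fr(*q,yaw=x[2],c=x[:2])-p for q,p in zip(m,pts)])
r=least_squares(f,[.6,0,-.3]);print(r.x,(r.fun*1000).round(1))
print('piv0',piv(0),'plate',fr(-.075,-.045),'knob0',knob(0,-.157,0))
for off in(-.015,-.002,.015):
    P=fr(-.075+off,-.045);th,sw=solve(P);print(off,P,th,sw,'head',YAW-th+sw,'knob',knob(th,sw,0))
s=bot.read_state();print(Ro.from_rotvec(s['tcp_rot']).as_matrix().round(3))
c=cam('scene');print('ambertop',plane(c,225+568/3.6,175+340/3.6,.22))
w=cam('wrist');Rt=Ro.from_rotvec(s['tcp_rot']).as_matrix();print(Rt.T@(-w['R'].T@w['t']-s['tool_pos']),(w['R']@Rt).round(3))
E
```

```text
[ 0.5965    -0.020775  -0.3311975] [-0.8 -3.1  1.3  1.6 -0.7  3.4  0.2 -1.8]
piv0 [ 0.44918518 -0.05278975] plate [ 0.51096489 -0.03906868] knob0 (array([ 0.63300326, -0.15012892,  0.256     ]), -0.487)
-0.015 [ 0.49677425 -0.03420803] 0.5079434271334259 0.5171380982063319 head -0.3208053289270939 knob (array([ 0.5565601 , -0.05407388,  0.256     ]), np.float64(-0.3208053289270939))
-0.002 [ 0.5090728  -0.03842059] 0.43893370218172556 0.49928326672420126 head -0.26965043545752426 knob (array([ 0.56979624, -0.05520345,  0.256     ]), np.float64(-0.26965043545752426))
0.015 [ 0.52515552 -0.04392932] 0.35029388394223543 0.46707241626609924 head -0.2132214676761362 knob (array([ 0.58672884, -0.05726072,  0.256     ]), np.float64(-0.2132214676761362))
[[ 0.964 -0.     0.266]
 [-0.266 -0.001  0.964]
 [-0.    -1.    -0.001]]
ambertop [0.68650802 0.05525249 0.22      ]
[-0.06527883 -0.11911368  0.00064643] [[-0.001 -0.     1.   ]
 [ 0.966 -0.26   0.   ]
 [ 0.26   0.966  0.   ]]
```

```bash
python3 -m jog '[[0,0,50,0,85],[0,0,105,0,85],[25,-45,110,0,85],[50,-90,110,0,85],[78,-138,110,0,85],[106,-186,110,0,85],[134,-235,110,0,85],[162,-285,110,0,85],[190,-335,110,0,85],[218,-384,110,0,85]]' 40 && python3 -m jog '[[28,-49,0,-2,85],[56,-98,0,-4,85],[84,-148,0,-6,85],[112,-197,0,-8,85],[140,-246,0,-10,85],[168,-296,0,-12,85],[196,-345,0,-12.5,85],[220,-390,0,-12.5,85],[236,-416,0,-12.5,85],[236,-416,0,-12.5,85]]'
python3 - <<'E'
from h import *
c=cam('wrist','w1.png');cam('scene','s1.png');s=bot.read_state();print(s['q'].round(3),s['tool_pos'],s['wrist_force'])
E
```

```text
time: 1.6
tool_pos: [0.3978, 0.265, 0.3666]
tcp_rot: [-1.56, 0.21, -0.212]
wrist_force: [1.1, -0.5, 0.1]
width: 0.994
time: 2.85
tool_pos: [0.6338, -0.1513, 0.3654]
tcp_rot: [-1.537, 0.385, -0.383]
wrist_force: [-0.6, 0.2, 0.0]
width: 0.997
[-0.27   0.173  1.515  0.     1.455 -1.353] [ 0.63303316 -0.14910831  0.36597052] [-0.27251335 -0.11829619  0.73217939]
```

View pics/w1.png

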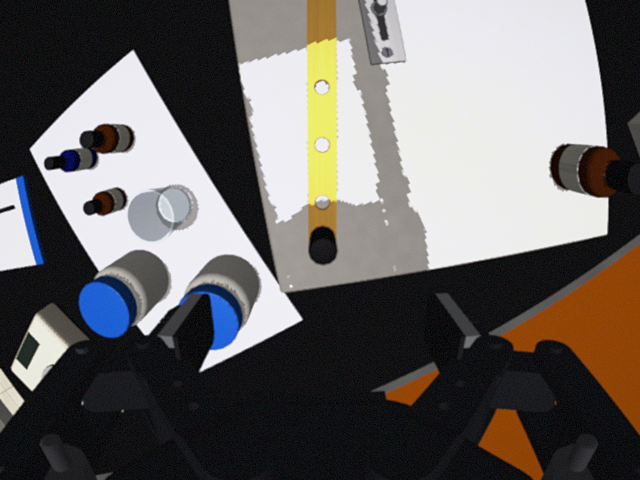

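Run:
```python
from h import *; from geo import *
c=cam('wrist');im=np.array(c['pixels']);
hsv=cv2.cvtColor(im,cv2.COLOR_RGB2HSV)
y=cv2.inRange(hsv,(18,120,60),(35,255,255))
for r in (30,60,110,170,190):
    xs=np.nonzero(y[r,290:360])[0]+290;print(r,xs.min(),xs.max(),plane(c,(xs.min()+xs.max())/2,r,.229,True).round(4))
for n,p in dict(h3=(322,202),h2=(322,145),h1=(322,87)).items():print(n,plane(c,*p,.229,True).round(4))
print('knobtop',plane(c,323,237,.273,True),plane(c,322,245,.273,True))
print('peg',plane(c,380,6,.239,True),plane(c,380,6,.234,True))
a=im[0:75,340:420,::-1];cv2.imwrite('pics/w1c.png',cv2.resize(a,None,fx=8,fy=8,interpolation=cv2.INTER_CUBIC))
a=im[200:270,290:360,::-1];cv2.imwrite('pics/w1k.png',cv2.resize(a,None,fx=6,fy=6,interpolation=cv2.INTER_CUBIC))
```

```text
30 305 333 [ 0.5051 -0.0803  0.229 ]
60 306 332 [ 0.5247 -0.0906  0.229 ]
110 306 333 [ 0.556  -0.1069  0.229 ]
170 306 332 [ 0.5925 -0.1266  0.229 ]
190 306 332 [ 0.6048 -0.1331  0.229 ]
h3 [ 0.6132 -0.1352  0.229 ]
h2 [ 0.5782 -0.1167  0.229 ]
h1 [ 0.5426 -0.0979  0.229 ]
knobtop [ 0.625473   -0.14140814  0.273     ] [ 0.6295312  -0.14421022  0.273     ]
peg [ 0.50984916 -0.0366079   0.239     ] [ 0.50851209 -0.03495341  0.234     ]
```

View pics/w1c.png

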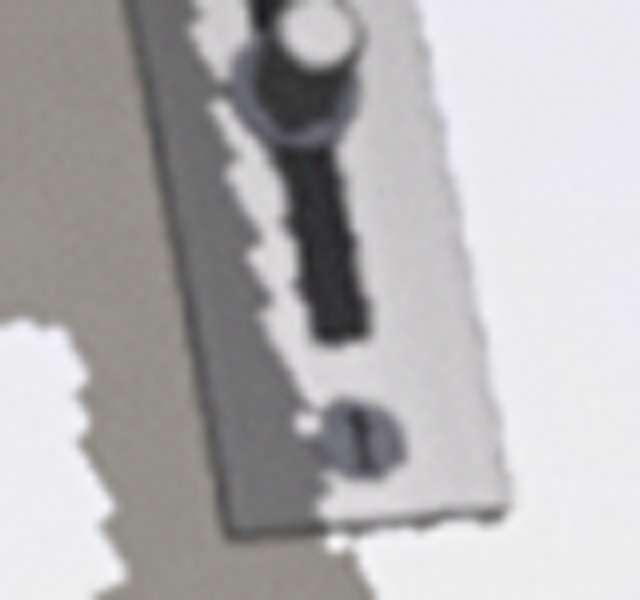

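View pics/w1k.png

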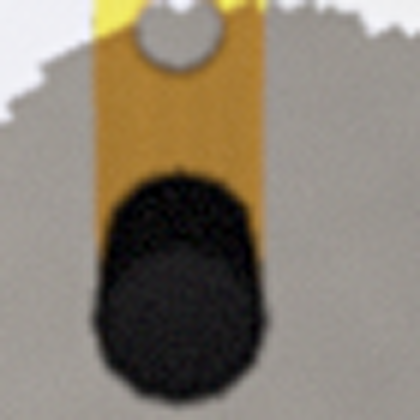

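```bash
python3 -m jog '[[0,0,-30,0,60],[0,0,-60,0,60],[0,0,-85,0,60],[0,0,-100,0,60],[0,0,-100,0,45],[0,0,-100,0,30],[0,0,-100,0,22],[0,0,-100,0,10],[0,0,-100,0,10],[0,0,-100,0,10]]' 40
python3 - <<'E'
from h import *
c=cam('wrist','w2.png');cam('side','d2.png');s=bot.read_state();print(s['tool_pos'],s['wrist_force'],s['width']*85.4)
E
```

```text
time: 4.25
tool_pos: [0.6338, -0.1495, 0.2669]
tcp_rot: [-1.537, 0.381, -0.383]
wrist_force: [1.6, 0.1, 1.4]
width: 0.193
[ 0.63371897 -0.14947209  0.2667459 ] [ 1.77391218 -0.72326128  0.78559645] 16.668815934550903
```

View pics/w2.png

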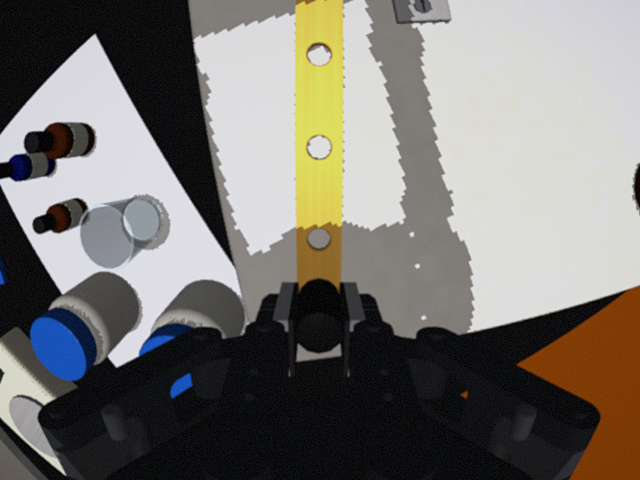

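View pics/d2.png

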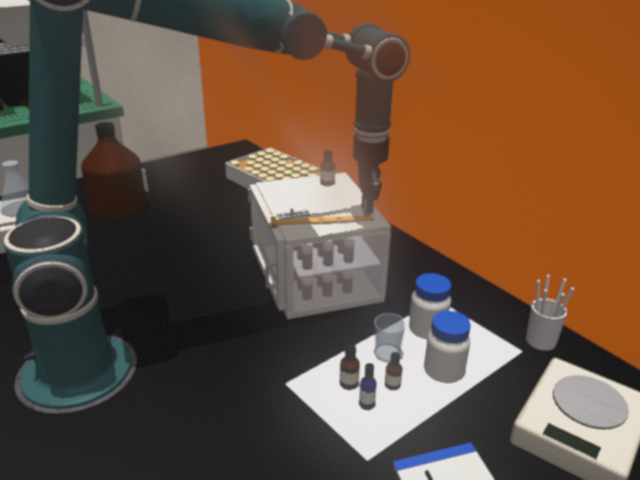

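Run:
```python
from h import *; from geo import *
c=cam('wrist');s=bot.read_state()
im=np.array(c['pixels']);hsv=cv2.cvtColor(im,cv2.COLOR_RGB2HSV)
y=cv2.inRange(hsv,(15,100,40),(35,255,255));
y[:, :285]=0;y[:,355:]=0;y[285:]=0
cn,h=cv2.findContours(y,cv2.RETR_CCOMP,cv2.CHAIN_APPROX_NONE)
for k,q in zip(cn,h[0]):
    if q[3]>=0 and len(k)>20:
        (u,v),r=cv2.minEnclosingCircle(k); m=k.reshape(-1,2).mean(0);print((u,v,r),m, plane(c,*m,.229,True).round(4))
def knobxy(): pass
P=plane(c,319,147,.229,True);
d=P[:2]-s['tool_pos'][:2];print('hole2-TCP',d,np.linalg.norm(d),np.arctan2(-d[1],-d[0]))
print('plate corner',plane(c,450,20,.224,True), 'screw',plane(c,422,5,.224,True), 'expected corner',fr(-.037,-.032),'screw dist');
```

```text
(318.5, 237.5, 12.020915031433105) [318.51612903 238.03225806] [ 0.6127 -0.1377  0.229 ]
(318.64251708984375, 146.93719482421875, 13.008329391479492) [318.57142857 146.95714286] [ 0.578  -0.1193  0.229 ]
(318.5, 54.5, 12.747649192810059) [318.62121212  54.56060606] [ 0.543  -0.1007  0.229 ]
hole2-TCP [-0.05552504  0.03033966] 0.06327341445645425 -0.5000858292655714
plate corner [ 0.55146152 -0.03804732  0.224     ] screw [ 0.54010788 -0.04689691  0.224     ] expected corner [ 0.55112706 -0.03908376] screw dist
```

```bash
sed -i 's/^C=.*/C=np.array([.5972,-.0200]);YAW=-0.331/' geo.py
cat > plan.py <<'E'
from h import *; from geo import *
import sys
g=.0047
def tab(P,A=.2,n=10,sw0=-.157,a0=0):
    th,sw=solve(P);print('th sw head',th,sw,np.degrees(YAW-th+sw))
    return th,sw
E
python3 - <<'E'
from plan import *
P0,h0=knob(0,-.157,0,g)
P0m=P0
for a in(.05,.1,.15,.2,.25):
    p,h=knob(0,-.157,a,g);print(a,((p-P0)*1000).round(1))
P=np.array([.5092,-.0368]);th1,sw1=solve(P);print(th1,sw1)
# phase: th first with sw growing later
A=.2
pa,_=knob(0,-.157,A,g)
for k in np.arange(0,1.01,.05):
    th=th1*min(1,k*1.15) ; sw=-.157+(sw1+.157)*k
    # keep tip off peg: bar heading vs peg
    p,h=knob(th,sw,A,g); v=P-piv(th); hh=np.array([np.cos(h),np.sin(h)]); al=v@hh; lat=v@np.array([-hh[1],hh[0]])
    print(round(k,2),round(th,3),((p-pa)*1000).round(1),'turn',round(np.degrees(h-h0),1),'along',round(al*1000),'lat',round(lat*1000),'barz-peg',round((.225+al*np.sin(A)-.239)*1000,1))
E
```

```text
0.05 [-1.7  0.9 10.4]
0.1 [-3.9  2.1 20.6]
0.15 [-6.5  3.5 30.7]
0.2 [-9.6  5.1 40.7]
0.25 [-13.1   6.9  50.4]
0.44279935558461075 0.5039921622938077
0.0 0.0 [0. 0. 0.] turn 0.0 along 45 lat 41 barz-peg -5.0
0.05 0.025 [-4.5  3.4  0. ] turn 0.4 along 51 lat 41 barz-peg -3.8
0.1 0.051 [-9.   6.9  0. ] turn 0.9 along 57 lat 41 barz-peg -2.6
0.15 0.076 [-13.4  10.6   0. ] turn 1.3 along 63 lat 41 barz-peg -1.5
0.2 0.102 [-17.8  14.4   0. ] turn 1.7 along 69 lat 41 barz-peg -0.3
0.25 0.127 [-22.1  18.4   0. ] turn 2.2 along 75 lat 40 barz-peg 0.9
0.3 0.153 [-26.3  22.4   0. ] turn 2.6 along 81 lat 39 barz-peg 2.1
0.35 0.178 [-30.5  26.6   0. ] turn 3.0 along 87 lat 38 barz-peg 3.2
0.4 0.204 [-34.6  31.    0. ] turn 3.5 along 93 lat 36 barz-peg 4.4
0.45 0.229 [-38.7  35.4   0. ] turn 3.9 along 98 lat 35 barz-peg 5.5
0.5 0.255 [-42.7  40.    0. ] turn 4.3 along 104 lat 33 barz-peg 6.7
0.55 0.28 [-46.6  44.7   0. ] turn 4.8 along 110 lat 31 barz-peg 7.8
0.6 0.306 [-50.5  49.5   0. ] turn 5.2 along 115 lat 29 barz-peg 8.9
0.65 0.331 [-54.2  54.4   0. ] turn 5.7 along 121 lat 26 barz-peg 10.0
0.7 0.356 [-57.9  59.5   0. ] turn 6.1 along 126 lat 23 barz-peg 11.1
0.75 0.382 [-61.5  64.6   0. ] turn 6.5 along 132 lat 20 barz-peg 12.2
0.8 0.407 [-65.   69.9   0. ] turn 7.0 along 137 lat 17 barz-peg 13.3
0.85 0.433 [-68.4  75.3   0. ] turn 7.4 along 142 lat 14 barz-peg 14.3
0.9 0.443 [-68.4  81.1   0. ] turn 8.7 along 145 lat 10 barz-peg 14.7
0.95 0.443 [-66.4  87.3   0. ] turn 10.6 along 145 lat 5 barz-peg 14.8
1.0 0.443 [-64.5  93.6   0. ] turn 12.5 along 145 lat 0 barz-peg 14.8
```

```bash
python3 -m jog '[[-0.5,0.3,5,0,10],[-2,1,10,0,10],[-3,1.5,15,0,10],[-4,2,21,0,10],[-5.3,2.8,26,0,10],[-6.5,3.5,31,0,10],[-8,4.3,36,0,10],[-9.6,5.1,41,0,10],[-9.6,5.1,41,0,10],[-9.6,5.1,41,0,10]]'
python3 - <<'E'
from h import *
c=cam('wrist','w3.png');cam('scene','s3.png');s=bot.read_state();print(s['tool_pos'],s['wrist_force'],s['width']*85.4)
E
```

```text
time: 5.65
tool_pos: [0.6236, -0.1441, 0.3072]
tcp_rot: [-1.537, 0.382, -0.382]
wrist_force: [1.2, -0.5, -1.8]
width: 0.195
[ 0.62366082 -0.14413547  0.30711613] [ 1.6116265  -0.56366107 -1.52956745] 16.823605353414596
```

View pics/w3.png

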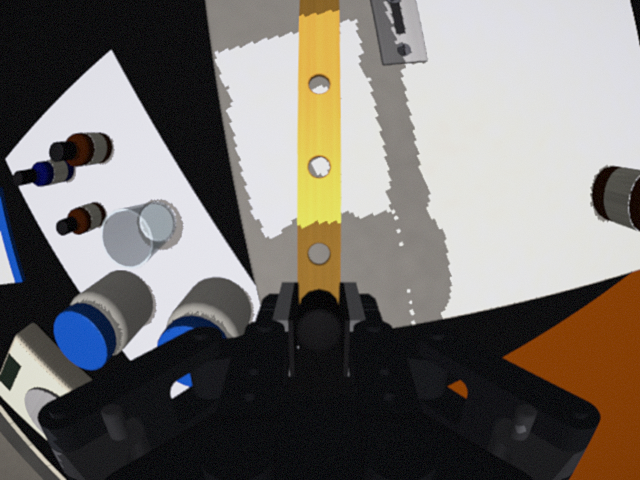

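View pics/s3.png

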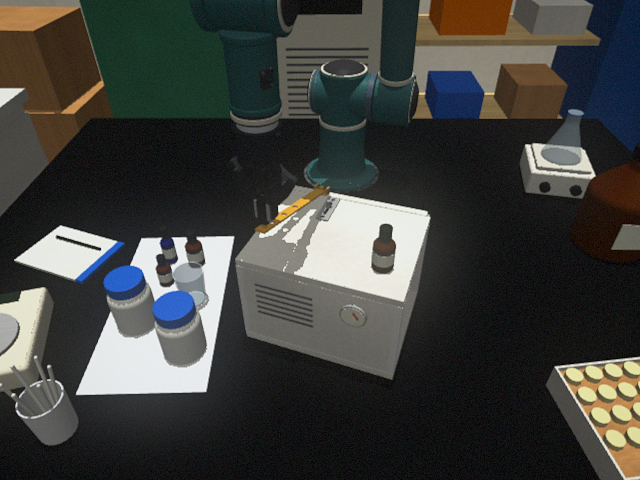

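```bash
python3 -m jog '[[-4.5,3.4,0,0.4,10],[-13,10.6,0,1.3,10],[-22,18.4,0,2.2,10],[-30.5,26.6,0,3,10],[-38.7,35.4,0,3.9,10],[-46.6,44.7,0,4.8,10],[-54,54.4,0,5.7,10],[-61.5,64.6,0,6.5,10],[-65,70,0,7,10],[-65,70,0,7,10]]'
python3 - <<'E'
from h import *
c=cam('wrist','w4.png');cam('scene','s4.png');s=bot.read_state();print(s['tool_pos'],s['wrist_force'],s['width']*85.4)
E
```

```text
time: 7.0
tool_pos: [0.5584, -0.0736, 0.3073]
tcp_rot: [-1.552, 0.286, -0.286]
wrist_force: [3.3, -0.6, -2.5]
width: 0.194
[ 0.55875638 -0.07411998  0.30723616] [ 3.56889587  0.03441447 -1.14330812] 16.69228951377528
```

View pics/w4.png

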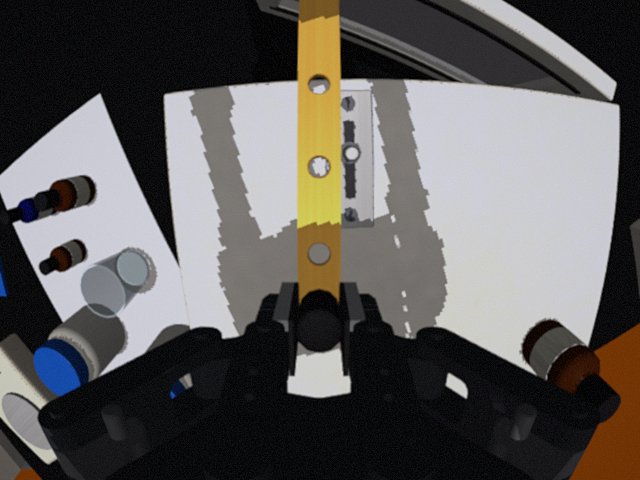

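View pics/s4.png

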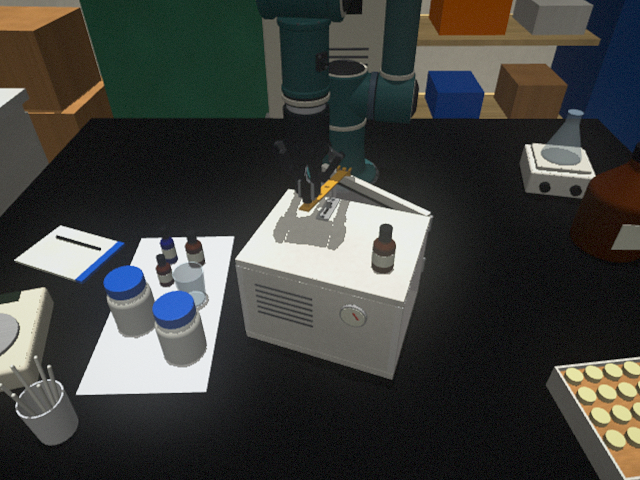

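Run:
```python
from plan import *
c=cam('wrist');s=bot.read_state();im=np.array(c['pixels'])
a=im[80:240,280:400,::-1];cv2.imwrite('pics/w4c.png',cv2.resize(a,None,fx=4.5,fy=3.7*4.5/3.7,interpolation=cv2.INTER_CUBIC))
print('peg',plane(c,351,153,.239,True))
from scipy.optimize import fsolve
T=s['tool_pos']
sol=fsolve(lambda x:knob(x[0],x[1],x[2],g)[0]-(T-[0,0,.006]),[.4,.4,.2]);print('th,sw,a',sol,'head',np.degrees(YAW-sol[0]+sol[1]))
for d in(.105,.145,.185):
    for top in (0,.004):
        h=hole(*sol,d); a=sol[2]; hd=YAW-sol[0]+sol[1]
        h=h+top*np.array([-np.sin(a)*np.cos(hd),-np.sin(a)*np.sin(hd),np.cos(a)])
        print(d,top,h,np.round(proj(c,h,True),1))
```

```text
peg [ 0.50866793 -0.03704285  0.239     ]
th,sw,a [0.40862662 0.3725781  0.19928109] head -21.030331143972976
0.105 0 [ 0.47116008 -0.04058765  0.24582587] [317.6  84. ]
0.105 0.004 [ 0.47042097 -0.04030348  0.24974671] [317.6  81.1]
0.145 0 [ 0.5077568  -0.05465805  0.25374446] [317.4 165.4]
0.145 0.004 [ 0.50701769 -0.05437388  0.2576653 ] [317.3 164.1]
0.185 0 [ 0.54435352 -0.06872844  0.26166305] [317.1 251.8]
0.185 0.004 [ 0.54361441 -0.06844428  0.26558389] [317.1 252.6]
```

View pics/w4c.png

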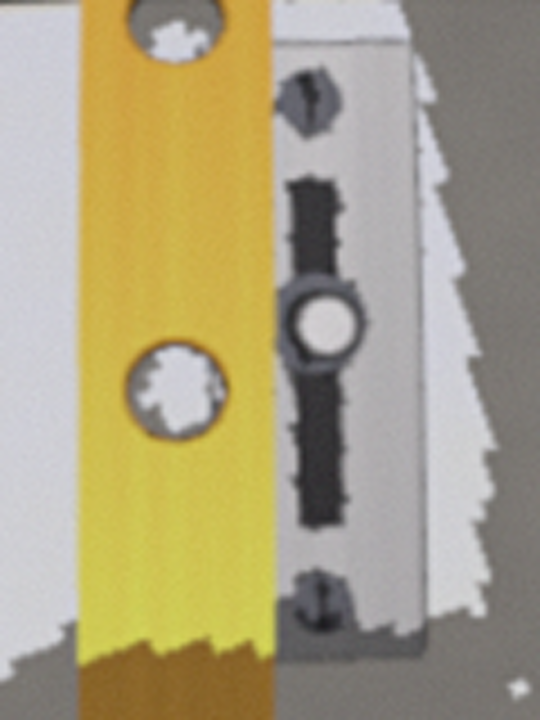

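Run:
```python
from plan import *
c=cam('wrist');s=bot.read_state()
for uv in((351.8,151.4),(350.5,150.2)):
    P=plane(c,*uv,.239,True)[:2];q=P-C;cy,sy=np.cos(YAW),np.sin(YAW)
    print(P,'cab frame',cy*q[0]+sy*q[1],-sy*q[0]+cy*q[1])
T=s['tool_pos'];Tc=np.array([.6337-.0096-.065,-.1495+.0051+.07,.3077])
th1,sw1=solve(P);print(th1,sw1,T)
for a in(.2,.15,.125,.11,.1,.09,.05,0):
    p,h=knob(th1,sw1,a,g);hh=hole(th1,sw1,a);print(a,((p+[0,0,.006]-T)*1000).round(1),'turn',round(np.degrees(h)+21.03,1),'hole',hh.round(4))
```

```text
[ 0.50811612 -0.03650796] cab frame -0.07888330575556289 -0.04456314272967461
[ 0.5073237  -0.03691069] cab frame -0.07950183268713776 -0.04520153837063562
0.452197578927363 0.5018076367849792 [ 0.55884023 -0.07433777  0.30722765]
0.2 [-1.4 22.9  0.1] turn 4.9 hole [ 0.5049 -0.0362  0.2538]
0.15 [ 1.9 22.  -9.8] turn 4.9 hole [ 0.506  -0.0365  0.2467]
0.125 [  3.4  21.5 -14.9] turn 4.9 hole [ 0.5065 -0.0367  0.2431]
0.11 [  4.2  21.3 -17.9] turn 4.9 hole [ 0.5067 -0.0367  0.2409]
0.1 [  4.8  21.2 -19.9] turn 4.9 hole [ 0.5068 -0.0368  0.2395]
0.09 [  5.3  21.  -22. ] turn 4.9 hole [ 0.5069 -0.0368  0.238 ]
0.05 [  7.1  20.5 -30.2] turn 4.9 hole [ 0.5072 -0.0369  0.2322]
0 [  9.   19.9 -40.5] turn 4.9 hole [ 0.5073 -0.0369  0.225 ]
```

```bash
python3 -m jog '[[-0.4,5.7,0,1.2,10],[-0.7,11.4,0,2.5,10],[-1,17,0,3.7,10],[-1.4,22.9,0,4.9,10],[-1.4,22.9,0,4.9,10],[1.9,22,-10,4.9,10],[3.4,21.5,-15,4.9,10],[3.4,21.5,-15,4.9,10],[3.4,21.5,-15,4.9,10],[3.4,21.5,-15,4.9,10]]'
python3 - <<'E'
from plan import *
from scipy.optimize import fsolve
c=cam('wrist','w5.png');im=np.array(c['pixels']);cv2.imwrite('pics/w5c.png',cv2.resize(im[80:220,260:380,::-1],None,fx=5,fy=5,interpolation=cv2.INTER_CUBIC)[:,:]);
d=cam('side');im=np.array(d['pixels']);cv2.imwrite('pics/d5c.png',cv2.resize(im[160:240,250:370,::-1],None,fx=6,fy=6,interpolation=cv2.INTER_CUBIC))
s=bot.read_state();T=s['tool_pos'];print(s['tool_pos'],s['wrist_force'],s['width']*85.4)
sol=fsolve(lambda x:knob(x[0],x[1],x[2],g)[0]-(T-[0,0,.006]),[.4,.4,.2]);print(sol,hole(*sol),proj(c,hole(*sol),True),proj(c,[.5073,-.0369,.239],True))
E
```

```text
time: 8.45
tool_pos: [0.562, -0.0528, 0.2925]
tcp_rot: [-1.56, 0.219, -0.219]
wrist_force: [1.8, -1.4, 1.2]
width: 0.197
[ 0.56207071 -0.05272577  0.2924828 ] [ 1.34973292 -0.52369167  0.44613128] 16.674206585264248
[0.45302668 0.50222149 0.12556091] [ 0.50632655 -0.03658729  0.24317428] (np.float64(317.8823562749573), np.float64(158.27855801639652)) (np.float64(317.8320917578703), np.float64(160.08814689118674))
```

View pics/w5c.png

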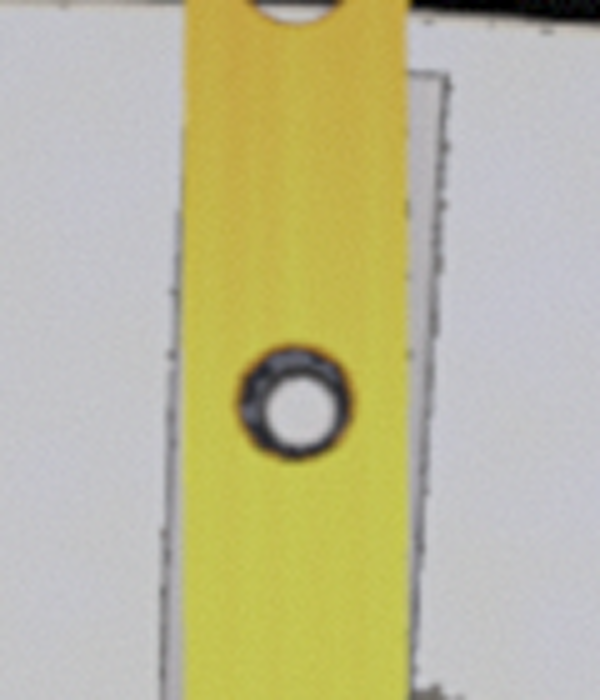

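View pics/d5c.png

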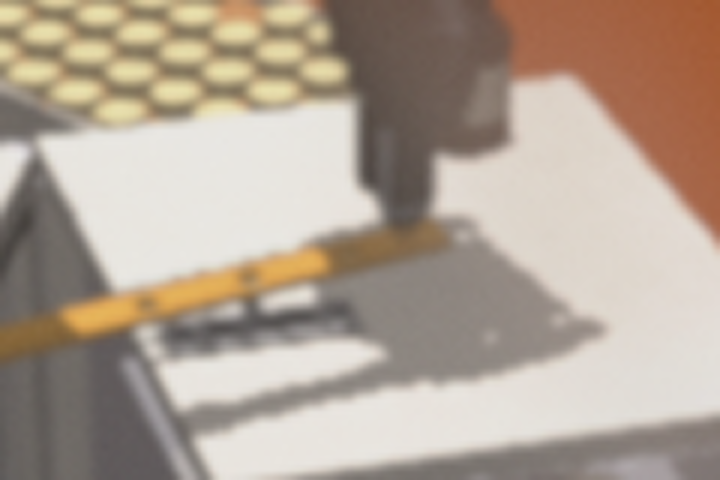

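```bash
python3 -m jog '[[0.2,0.5,-1,0,10],[0.5,0.4,-2,0,10],[0.8,0.3,-3,0,10],[1,0.3,-4,0,10],[1.4,0.2,-5,0,10],[1.6,0.2,-6,0,10],[1.9,0.1,-7,0,10],[2.2,0,-8,0,10],[2.4,0,-9,0,10],[2.4,0,-9,0,10]]'
python3 - <<'E'
from plan import *
from scipy.optimize import fsolve
c=cam('wrist','w6.png');im=np.array(c['pixels']);cv2.imwrite('pics/w6c.png',cv2.resize(im[80:220,260:380,::-1],None,fx=5,fy=5,interpolation=cv2.INTER_CUBIC)[:,:]);
s=bot.read_state();T=s['tool_pos'];print(s['tool_pos'],s['wrist_force'],s['torque'],s['width']*85.4)
sol=fsolve(lambda x:knob(x[0],x[1],x[2],g)[0]-(T-[0,0,.006]),[.4,.4,.2]);print(sol,hole(*sol))
E
```

```text
time: 9.8
tool_pos: [0.5644, -0.0526, 0.2832]
tcp_rot: [-1.56, 0.219, -0.219]
wrist_force: [2.6, -0.0, 1.0]
width: 0.199
[ 0.56441042 -0.05264482  0.28325953] [ 2.26457442 -0.49657814  1.44205412] [ 0.05440848 -0.03330911 -0.0240397 ] 16.92423515393206
[0.45441693 0.50640332 0.08022016] [ 0.5067917  -0.03613783  0.23662588]
```

View pics/w6c.png

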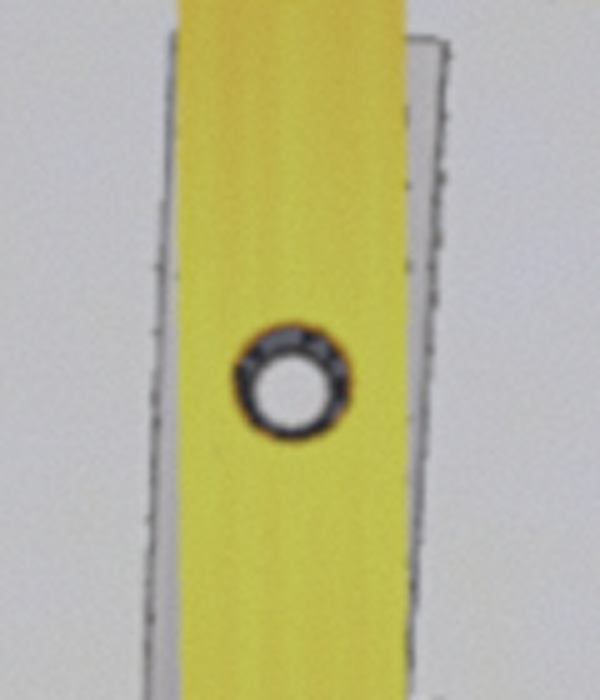

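```bash
python3 -m jog '[[0.4,0,-1,0,10],[0.7,-0.1,-2,0,10],[1,-0.2,-3,0,10],[1.2,-0.3,-4,0,10],[1.5,-0.3,-5,0,10],[1.8,-0.4,-6,0,10],[2,-0.5,-7,0,10],[2.2,-0.5,-8,0,10],[2.2,-0.5,-8,0,10],[2.2,-0.5,-8,0,10]]'
python3 - <<'E'
from plan import *
from scipy.optimize import fsolve
c=cam('wrist','w7.png');im=np.array(c['pixels']);cv2.imwrite('pics/w7c.png',cv2.resize(im[80:220,260:380,::-1],None,fx=5,fy=5,interpolation=cv2.INTER_CUBIC)[:,:]);
s=bot.read_state();T=s['tool_pos'];print(s['tool_pos'],s['wrist_force'],s['torque'],s['width']*85.4)
sol=fsolve(lambda x:knob(x[0],x[1],x[2],g)[0]-(T-[0,0,.006]),[.4,.4,.2]);print(sol,hole(*sol))
E
```

```text
time: 11.1
tool_pos: [0.5667, -0.0531, 0.2753]
tcp_rot: [-1.56, 0.219, -0.219]
wrist_force: [2.5, -0.5, 0.8]
width: 0.195
[ 0.56665286 -0.05315233  0.27528876] [ 1.95157111 -0.32305682  0.69304731] [-0.01880484 -0.1003299  -0.0556796 ] 16.986965868736853
[0.45175951 0.50583482 0.04144311] [ 0.50752789 -0.03634737  0.23100925]
```

View pics/w7c.png

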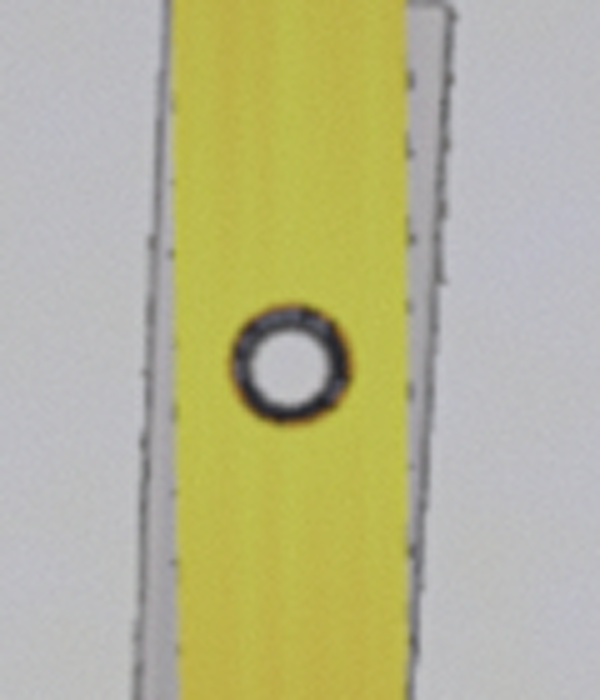

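```bash
python3 -m jog '[[0.2,0,-1,0,10],[0.3,-0.1,-2,0,10],[0.5,-0.1,-3,0,10],[0.7,-0.2,-4,0,10],[0.9,-0.2,-5,0,10],[1,-0.3,-6,0,10],[1.1,-0.3,-7,0,10],[1.2,-0.3,-8,0,10],[1.2,-0.3,-8.5,0,10],[1.2,-0.3,-8.5,0,10]]'
python3 - <<'E'
from plan import *
from scipy.optimize import fsolve
c=cam('wrist','w8.png');im=np.array(c['pixels']);cv2.imwrite('pics/w8c.png',cv2.resize(im[80:220,260:380,::-1],None,fx=5,fy=5,interpolation=cv2.INTER_CUBIC)[:,:]);
d=cam('side');im=np.array(d['pixels']);cv2.imwrite('pics/d8c.png',cv2.resize(im[160:240,250:370,::-1],None,fx=6,fy=6,interpolation=cv2.INTER_CUBIC))
s=bot.read_state();T=s['tool_pos'];print(s['tool_pos'],s['wrist_force'],s['torque'],s['width']*85.4)
E
```

```text
time: 12.4
tool_pos: [0.568, -0.0535, 0.267]
tcp_rot: [-1.56, 0.219, -0.22]
wrist_force: [2.8, -1.6, 3.3]
width: 0.196
[ 0.56801131 -0.05345319  0.26698563] [ 1.72615852 -1.52791387  3.10813115] [-0.04329183 -0.07861086 -0.01548116] 16.40858376575062
```

View pics/w8c.png

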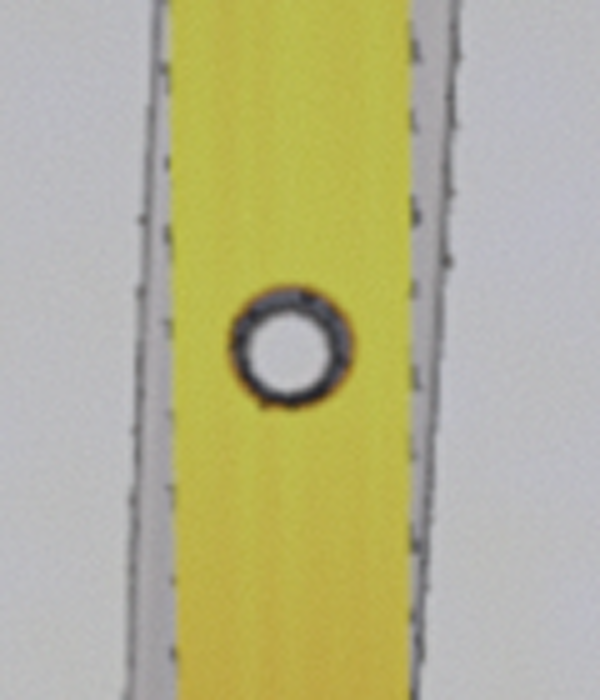

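View pics/d8c.png

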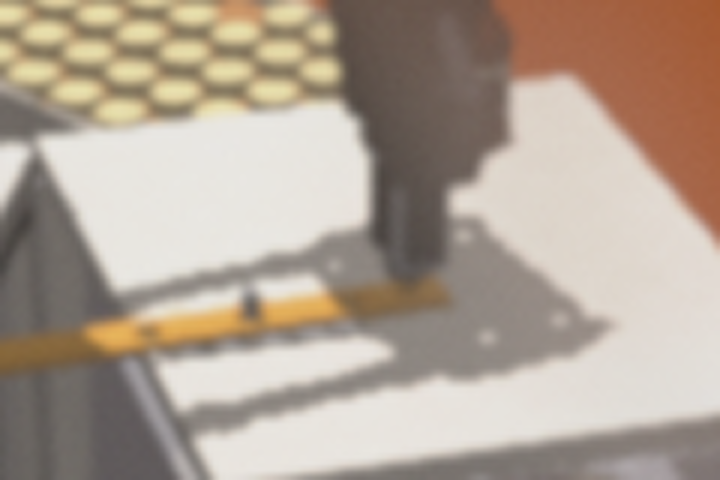

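```bash
python3 -m jog '[[0,0,0,0,17],[0,0,0,0,19],[0,0,0,0,21],[0,0,0,0,25],[0,0,0,0,30],[0,0,0,0,36],[0,0,0,0,42],[0,0,0,0,46],[0,0,0,0,46],[0,0,0,0,46]]'
python3 - <<'E'
from plan import *
c=cam('wrist','w9.png');s=bot.read_state();T=s['tool_pos'];print(s['tool_pos'],s['wrist_force'],s['torque'],s['width']*85.4)
E
```

```text
time: 13.75
tool_pos: [0.5679, -0.0534, 0.2668]
tcp_rot: [-1.56, 0.219, -0.219]
wrist_force: [0.3, -0.2, -0.6]
width: 0.541
[ 0.56788436 -0.05344589  0.26681528] [0.27880795 0.49744122 0.08370398] [-0.04138432  0.00573383  0.03519342] 46.205232240756736
```

View pics/w9.png

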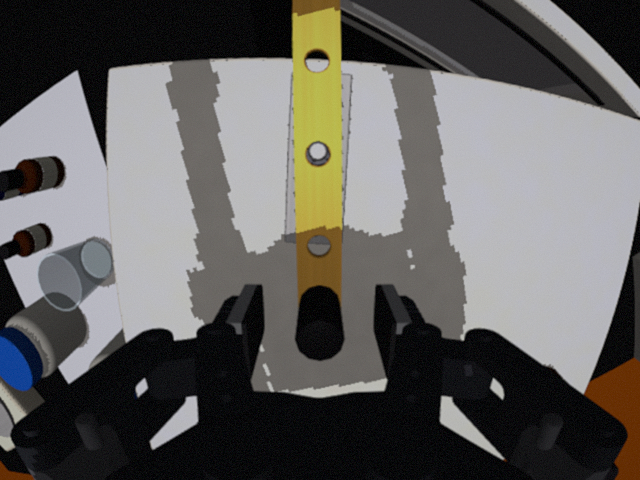

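Released; the peg stands in the middle hole (318,151) and the bar is held. I'll back straight up.

```bash
python3 -m jog '[[0,0,5,0,46],[0,0,15,0,46],[0,0,30,0,46],[0,0,50,0,46],[0,0,75,0,46],[0,0,100,0,46],[0,0,120,0,46],[0,0,130,0,46],[0,0,130,0,46],[0,0,130,0,46]]'
python3 - <<'E'
from plan import *
c=cam('wrist','w10.png');im=np.array(c['pixels'])
d=cam('side');jm=np.array(d['pixels']);a=cv2.resize(jm[160:290,245:385,::-1],None,fx=4,fy=4,interpolation=cv2.INTER_CUBIC);cv2.imwrite('pics/d10.png',a)
cam('scene','s10.png')
s=bot.read_state();print(s['tool_pos'],s['wrist_force'],s['width']*85.4)
E
```

```text
time: 15.05
tool_pos: [0.5675, -0.0534, 0.3956]
tcp_rot: [-1.56, 0.221, -0.218]
wrist_force: [0.5, -0.3, -0.9]
width: 0.537
[ 0.56743955 -0.05339886  0.39548265] [-0.82131837 -0.31514902 -0.33396302] 45.623330495760776
```

View pics/w10.png

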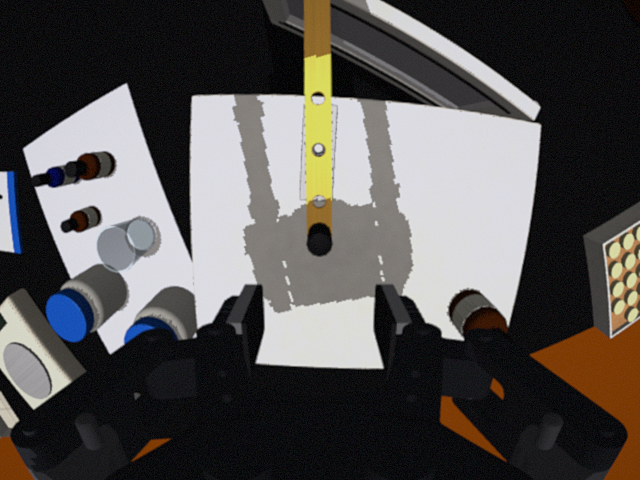

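View pics/d10.png

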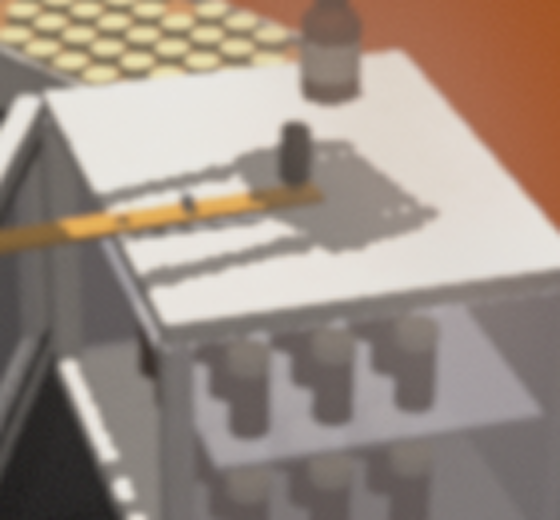

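View pics/s10.png

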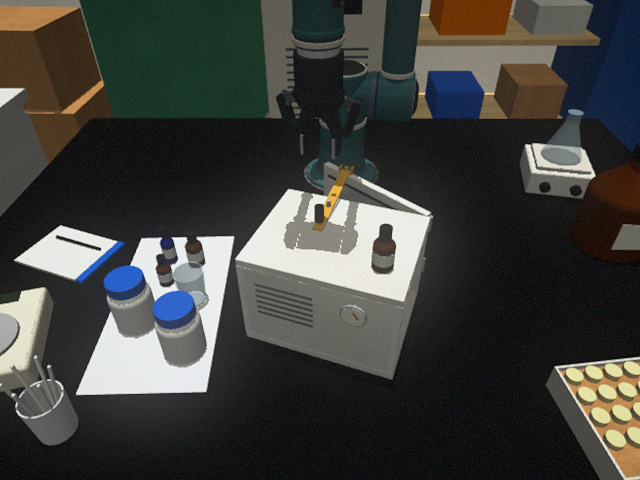

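Run:
```python
from plan import *
c=cam('scene');s=cam('side')
def dark(im,box):
    x0,y0,x1,y1=box;g=np.array(im)[y0:y1,x0:x1].max(2);m=(g<70).astype('uint8')
    n,l,st,ct=cv2.connectedComponentsWithStats(m);return [(r[0]+x0,r[1]+y0,r[2],r[3],r[4]) for r in st[1:] if r[4]>15]
print(dark(c['pixels'],(310,200,330,225)),dark(s['pixels'],(308,186,328,210)))
def tri(a,b):
    o1,d1=ray(c,*a);o2,d2=ray(s,*b);t=np.linalg.lstsq(np.stack([d1,-d2],1),o2-o1,rcond=None)[0];p,q=o1+d1*t[0],o2+d2*t[1];return (p+q)/2,np.linalg.norm(p-q)
print(tri((319.5,207),(318.7,191.7)))
w=cam('wrist');h=[plane(w,318,v,.229,True) for v in(99,149.5,201)];print([np.linalg.norm(h[i+1]-h[i]) for i in(0,1)], bot.read_state()['time'])
```

```text
[(np.int32(315), np.int32(204), np.int32(9), np.int32(19), np.int32(158))] []
(array([ 0.571185  , -0.05373377,  0.26762055]), np.float64(0.0016030672268353967))
[np.float64(0.03900544154125912), np.float64(0.039987650585859694)] 15.35
```

```bash
python3 -c "
from workcell import bot
bot.finish_job()"
```

```text
the job is handed in; nothing more can be done
```

The job is done and handed in. I gripped the black knob and lifted the bar about 0.2 rad. I then drew the door open to about 0.45 rad and lowered the middle hole over the peg in small steps. After opening the fingers I backed straight up, and the robot was clear of everything when I handed in at about 15 s.

- **Seating:** before release, the close side view showed the peg standing up through the middle hole. After I let go, the wrist view still showed it there, and the bar held the door open against its spring.
- **Bar lies flat:** I measured the knob's top at about 268 mm, against 270 mm when the bar was down at the start and 273 mm nominal. The rays from the two cameras missed each other by 1.6 mm, so this agrees with fully down but only to a few millimetres. The finer sign is that the TCP at the end of lowering was within 0.5 mm of the height expected for a level bar.
- **Forces:** the wrist force stayed within about 5 N at every reading I took, and nothing was forced onto the peg. I read it only at the end of each short move, not continuously.
- **Surroundings:** the bottles, jars and beaker look unmoved in the last scene picture. I compared them by eye, not by measurement.
- **One check failed:** my dark-pixel search for the knob in the last side view found nothing, so I read that position by eye.

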